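Ladle the feeder egg down into the empty deep cup

TASK

The egg lying in the ladle belongs in the one deli cup that has no egg yet. Handling the egg only with the ladle, lower the ladle right down onto the cushion at the bottom of that cup without pressing hard, tip the egg out there gently so that it does not drop, and lift the empty ladle out. Then stand the ladle upright on the ledge again, leaving the cups standing in the rack and everything else where it is.

Things in the scene. Friction and masses are not known exactly. Their poses are not given: they have to be found in the camera images.
- ladle: stainless ladle, 150 g, standing upright; origin: centre of the underside of its flat 42 foot, z up. Handle on the +x side; the egg is tipped out over the -x rim. Bowl: shallow dish, rim diameter 76 at z 9, 2 thick, sides sloping 28 degrees all round; the egg rolls out when it leans 30 to 40 degrees. Handle: 3 x 18 strap at x 39.5, black grip on it 14 thick (x), 24 wide (y), z 100 to 170
- ladle_grip (a point): point in the middle of the ladle's plastic grip, 39.5 along x and 140 above the underside of the foot; axes as the ladle's
- ladle_lip (a point): point on the rim of the ladle's bowl across from the handle: 38 along -x, 9 above the underside of the foot; the egg leaves here
- egg: loose cream-coloured hard-boiled egg, 62 long along its x axis, 46 in diameter, about 70 g, lying in the ladle's bowl with its long axis roughly along the ladle's y; origin at its centre
- cup_empty: clear round deli cup without an egg, loose in one of the rack's slots (which one varies). Origin: centre of its underside, z up. 120 tall, outer diameter 118 at the foot, 140 at the mouth; wall 2.5, floor 3. A springy cork-faced cushion (gives 1 mm per 2 N) fills its bottom; the cushion's upper face is 17 to 51 above the cup's underside, how much is not known beforehand
- cup_full_a: deli cup of the same make that already holds an egg; origin as above
- cup_full_b: the other deli cup that already holds an egg; origin as above
- egg_a: egg lying in cup_full_a, same size; origin at its centre
- egg_b: egg lying in cup_full_b, same size; origin at its centre
- rack: fixed grey slotted plastic rack, 155 (x) by 459 (y), walls 40 high, floor 10 thick; three slots in a row along y, pitch 151; origin: centre of its underside
- dish: green ceramic dish, diameter 110, 28 high, bystander; origin: centre of underside
- hemostat: stainless hemostat clamp lying flat, 145 long along x, 60 wide, 9 high, bystander; origin on the ledge, midway along it
- hide: half-round cork tube hide, 150 long along x, 110 wide, 64 high, bystander; origin: centre of underside
There are look-alikes about, which are no part of the job. Of the things that look like the ladle, take the one that is farthest from the robot's base at the start.

How it is judged (in metres and radians):
On the way:
1. the ladle has been lowered deep into the empty cup with the egg still lying in its bowl (z of ladle_lip in the frame of cup_empty below 0.075 m and horizontal distance between ladle_lip and cup_empty below 0.06 m and distance between egg and ladle below 0.036 m), for 0.1 s.
At the end, for the whole second after the job is handed in: Egg at rest in the cup that was empty (centre within 45 mm of its axis, under 84 mm above its underside); ladle standing on the ledge, still, within 0.15 rad of upright; all cups upright within 0.08 rad in the rack, that one within 20 mm of its start; the other eggs still in their cups (horizontal distance between egg and cup_empty below 0.045 m and z of egg in the frame of cup_empty between 0.02 and 0.084 m and linear speed of egg below 0.03 m/s and angle between ladle's own z axis and vertical below 0.15 rad and height (world z) of ladle below 0.008 m and linear speed of ladle below 0.02 m/s and angle between each of cup_empty, cup_full_a, cup_full_b's own z axis and vertical below 0.08 rad and distance of cup_empty from where it was at the start of the episode below 0.02 m and distance between egg_a and cup_full_a below 0.075 m and distance between egg_b and cup_full_b below 0.075 m); the robot touches nothing.
It fails at once if the egg is dropped: it moves faster than 0.4 m/s inside the cup (horizontal distance between egg and cup_empty below 0.07 m and z of egg in the frame of cup_empty below 0.12 m and linear speed of egg above 0.4 m/s).
It fails at once if the egg knocks against the cup or cushion with more than 12 N (contact force between egg and cup_empty above 12 N).
It fails at once if the ladle presses on the cup or its cushion with more than 15 N (contact force between ladle and cup_empty above 15 N).
It fails at once if the fingers touch the egg (contact force between the fingers and egg above 0.5 N).
It fails at once if a full cup, the dish, the hemostat or the hide is moved by more than 25 mm (distance of any of cup_full_a, cup_full_b, dish, hemostat, hide from where it was at the start of the episode above 0.025 m).
It also fails if it takes over 70 s, if anything falls off the work surface, if the arm or the gripper's body presses on something with over 40 N, if the wrist force passes 120 N, or if a joint passes its speed limit or range.

ROBOT

A 7-joint arm with a two-finger parallel gripper is mounted at the origin on the work surface. World frame = base frame: x ahead of the robot, y to its left, z up, the work surface at z = 0. Lengths are in mm, angles in rad, forces in N, time in s.
With the tool pointing down it reaches from about 425 to 950 mm from the base axis. Payload 4.7 kg.
Tool frame: the origin (TCP) lies midway between the tips of the shut fingers; the grasp point (between the pads) lies 19 mm behind it; z points along the fingers, y is the line along which they close (so a half turn about z gives the same grasp; the last joint's range is limited). The gripper opens to 87 mm and grips with 3 to 60 N. Pads are 19 mm wide; open, the fingers measure 117 mm over their backs; the gripper's body (75 mm by 190 mm) begins 51 mm behind the grasp point.
Start: joints at [-1.309, 0.469, -0.049, 1.532, 0.024, 1.141, -0.082], TCP at [193.494, 646.691, 222.573] pointing down, gripper open.
Joint ranges: [-2.59, 2.59], [-0.33, 1.99], [-1.39, 1.29], [0.1, 2.45], [-1.04, 4.18], [0.21, 1.99], [-2.66, 2.66]. Speed limits (rad/s): [2.57, 2.57, 3.14, 3.14, 3.14, 3.14, 3.14].

INTERFACE

Orientations are given as a unit quaternion [w, x, y, z].
In Python, from workcell import bot, snapshot, camera_info gives the robot as it stands.
- The arm moves only by the tool move_arm, never from a script. Its arguments are lists of equal length, an entry for each row: "gripper": the opening, from 0 (shut) to 1 (fully open); "slide": the shift along the tool's x, y, z in cm, a list of three; "twist": the turn about the tool's z in rad. A call has 1 to 20 rows; each row is the pose to reach, as a shift and turn from the pose commanded when the call began, along the tool's axes at that moment; what a row does not reach only later rows make up. A row lasts 1/8 s, in which the tool goes at most 62.5 mm and 10.7 degrees, less where a joint would pass 70% of its speed; a pose out of reach is approached as far as the arm can. A call with a gripper value outside its range is refused whole. The fingers move at their own pace and stop on an object; "newtons" is the grip in N (left out, the last holds). Time passes only in rows, so rows that repeat a pose let the fingers close. It gives the time, the measured TCP pose, the force, the opening and the grip force at its end, in the units of the state.
- bot.get_obs(): the state, without advancing time (a new reading comes with each control period).
- snapshot(name): name is "side" or "top"; returns the picture (400x640x3 uint8, red, green, blue); there is no depth.
- camera_info(name): a dict with "intrinsics" (3x3 intrinsics, pixels), "R" (3x3) and "t" (3): a world point X has camera coordinates R X + t. Camera axes: x right, y down, z forward; pixel columns grow to the right and rows downward; lengths in mm; the calibration is good to about 2 mm. A picture is of the moment at which its call begins. camera_info takes no time and is no camera call.
- bot.close_job(): hands the job in; it is judged then, once.
The state is a dict: "time": time; "q": joint angles; "dq": joint speeds; "effort": joint torques, N m; "tool_pos": TCP position; "orientation": TCP orientation; "ft_force": force on the tool from outside, world axes, zero at the start; "torque": the same for the moment, N m; "width": opening from 0.0 (shut) to 1.0 (fully open); "gripper_force": force on a finger pad.
Only numpy, scipy, OpenCV 4.12 (cv2) and the standard library are available. Lean on these libraries where they do the work, as an engineer would, in place of code of your own. Each camera call takes 0.05 s, during which the arm holds its last target. There are 200 camera calls.

## Working session

There is one attempt and no reset: what is moved stays moved. The work goes in short steps, Python scripts to look and compute and a tool call to move; the robot and the scene stay as the last step left them, time stands still between calls to the robot, and variables do not carry over. Pictures are saved under pics/ and viewed, at most 10 in all, crops included, and the job is handed in when it is done.

Besides the shell and the picture viewer there is one more tool, called after "Call:" in YAML: its name, and indented under it one key for each argument. move_arm: Moves the arm, as the interface text tells. Its arguments: {"type":"object","properties":{"gripper":{"type":"array","items":{"type":"number"}},"slide":{"type":"array","items":{"type":"array","items":{"type":"number"}}},"twist":{"type":"array","items":{"type":"number"}},"newtons":{"type":"number"}},"required":["gripper","slide","twist"]}

```bash
ls; mkdir -p pics; python3 - <<'E'
from workcell import bot, snapshot, camera_info
import cv2
for n in("side","top"):
    cv2.imwrite(f"pics/{n}0.png",snapshot(n)[:,:,::-1]); print(camera_info(n))
print(bot.get_obs())
E
```

```text
pics
{'intrinsics': array([[383.08797542,   0.        , 317.02008029],
       [  0.        , 383.08797542, 201.81934318],
       [  0.        ,   0.        ,   1.        ]]), 'R': array([[ 0.76366922, -0.64554496, -0.00900191],
       [-0.42485388, -0.4919988 , -0.75989233],
       [ 0.48611574,  0.58413088, -0.64998662]]), 't': array([-387.47986691,  267.88919078,  961.95900459])}
{'intrinsics': array([[465.04321946,   0.        , 313.71944931],
       [  0.        , 465.04321946, 208.47910369],
       [  0.        ,   0.        ,   1.        ]]), 'R': array([[-0.02067961, -0.99978246, -0.00271874],
       [-0.99736839,  0.02081852, -0.06944702],
       [ 0.06948851,  0.00127545, -0.99758194]]), 't': array([ -34.66850606,  494.54275701, 1261.37699137])}
{'time': 0.1, 'q': array([-1.30891474,  0.46936707, -0.04858477,  1.53358058,  0.02415526,
        1.1409819 , -0.08232985]), 'dq': array([-0.00072561, -0.00042332, -0.00246669, -0.00367183,  0.00085954,
       -0.00087712, -0.00062032]), 'effort': array([ 7.83504402e-04, -5.09171391e+01, -8.09841184e-02, -2.36830777e+01,
       -6.14429405e-02,  3.45154409e-02,  7.21501510e-05]), 'tool_pos': array([193.37744303, 646.14711017, 221.59752277]), 'orientation': array([-6.95559172e-05,  1.44872481e-01,  9.89449948e-01, -8.72152604e-04]), 'ft_force': array([-0.92513493,  0.13507652,  0.045466  ]), 'torque': array([ 0.0224343 , -0.04046629, -0.01628926]), 'gripper_force': 0.0, 'width': 0.9984056075457597}
```

View pics/side0.png

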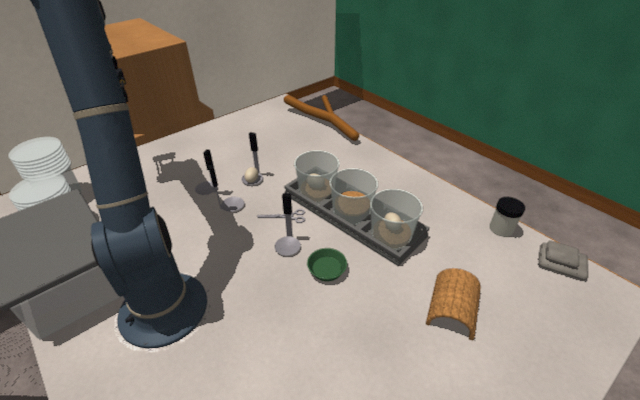

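View pics/top0.png

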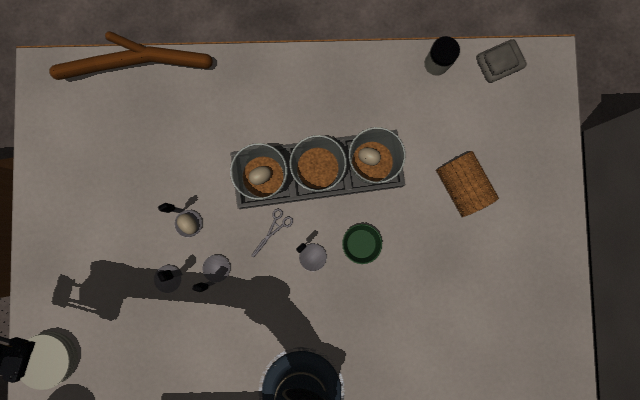

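Candidates for the ladle in the top view: (188,223) with an egg, (217,267), (168,278) and (313,256). The one at (188,223) is farthest from the base at (302,385) and holds the egg. The empty cup is the middle one, at about (319,163). Next I check the choice in a close crop.

```bash
python3 - <<'E'
import cv2,numpy as np
t=cv2.imread("pics/top0.png");s=cv2.imread("pics/side0.png")
a=cv2.resize(t[190:250,145:225],None,fx=5,fy=5,interpolation=cv2.INTER_CUBIC)
b=cv2.resize(s[125:195,230:280],(400,560),interpolation=cv2.INTER_CUBIC)
c=cv2.resize(t[120:215,225:410],(400,205),interpolation=cv2.INTER_CUBIC)
im=np.zeros((560,800,3),np.uint8);im[:300,:400]=a;im[:,400:]=b;im[330:535,:400]=c
cv2.imwrite("pics/crop1.png",im)
E
```

```text
(no output)
```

View pics/crop1.png

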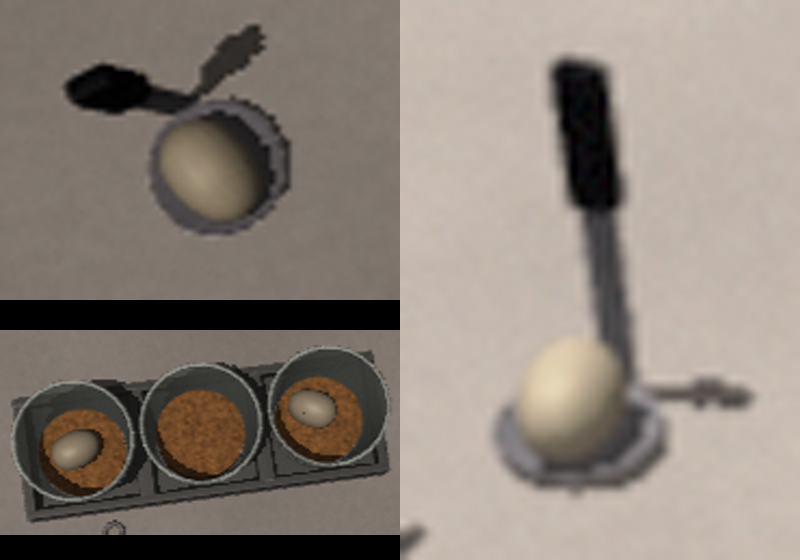

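The crop confirms it: the egg ladle's bowl centre is at top px (188.8,223.2), with its grip up and to the left, and the middle cup is empty. I fit the ladle and cup poses now.

```bash
cat > h.py <<'E'
import numpy as np
from workcell import bot, snapshot, camera_info
from scipy.optimize import least_squares
C={n:camera_info(n) for n in("side","top")}
def proj(n,X):
    c=C[n];p=c["intrinsics"]@(c["R"]@np.asarray(X,float)+c["t"]);return p[:2]/p[2]
def ray(n,u,z):
    c=C[n];d=c["R"].T@np.linalg.inv(c["intrinsics"])@[u[0],u[1],1];o=-c["R"].T@c["t"]
    return o+d*(z-o[2])/d[2]
E
python3 - <<'E'
from h import *
obs=[("top",(0,0,9),(188.8,223.2)),("top",(39.5,0,170),(163.5,207.2)),("side",(39.5,0,170),(252.4,133)),("side",(39.5,0,100),(254.6,151)),("side",(0,0,9),(252.6,178.8))]
def L(p,l):
    c,s=np.cos(p[2]),np.sin(p[2]);return [p[0]+c*l[0]-s*l[1],p[1]+s*l[0]+c*l[1],l[2]]
f=lambda p:np.concatenate([proj(n,L(p,l))-u for n,l,u in obs])
for y0 in(0,1.5):
    r=least_squares(f,[440,320,y0]);print(r.x,r.fun.round(1))
p=r.x;print("grip",L(p,(39.5,0,140)))
print("cup mid",ray("top",(318,163),130),"A",ray("top",(225+72/2.162,120+111/2.162),130),"B",ray("top",(225+330/2.162,120+76/2.162),130))
for z in(27,40,61):print(z,ray("top",(318.2,168),z))
q=bot.get_obs()["orientation"]
from scipy.spatial.transform import Rotation as R
print(R.from_quat(q[[1,2,3,0]]).as_matrix().round(3))
E
```

```text
[460.5703471  299.84616038   0.50209274] [ 0.4  0.  -0.1 -0.6 -0.3  0.3 -0.1  0.1 -0.4 -0.2]
[460.57034934 299.84615645   0.50209293] [ 0.4  0.  -0.1 -0.6 -0.3  0.3 -0.1  0.1 -0.4 -0.2]
grip [np.float64(495.1951502057972), np.float64(318.8559740525646), 140]
cup mid [600.63113916 -58.2557195  130.        ] A [582.59439879  92.64689288 130.        ] B [ 617.44375005 -209.23951238  130.        ]
27 [604.1157358  -59.54494294  27.        ]
40 [602.06911752 -59.41161748  40.        ]
61 [598.76304183 -59.19624558  61.        ]
[[-0.958  0.287 -0.   ]
 [ 0.287  0.958 -0.002]
 [-0.    -0.002 -1.   ]]
```

The fit residuals are under 1 px. The ladle is at (460.6, 299.8) with yaw 0.502, its grip is at (495, 319), and the empty cup is at (601, -59). I move above the grip at height.

Call:
move_arm:
  gripper: [1,1,1,1,1,1,1,1,1,1,1,1,1,1]
  slide:
    - [-3,-2,0]
    - [-8,-5,0]
    - [-13,-8,0]
    - [-18,-11,0]
    - [-23,-14,0]
    - [-28,-17,0]
    - [-33,-20,0]
    - [-36,-21.5,0]
    - [-38.3,-22.75,0]
    - [-38.3,-22.75,0]
    - [-38.3,-22.75,0]
    - [-38.3,-22.75,0]
    - [-38.3,-22.75,0]
    - [-38.3,-22.75,0]
  twist: [-0.08,-0.2,-0.3,-0.4,-0.5,-0.6,-0.7,-0.793,-0.793,-0.793,-0.793,-0.793,-0.793,-0.793]

```text
time: 1.85
tool_pos: [494.8, 319.4, 222.6]
orientation: [0.0, -0.249, 0.969, 0.0]
ft_force: [0.2, -0.3, 0.8]
width: 1.003
gripper_force: 0.0
```

```bash
python3 - <<'E'
from h import *
import cv2
t=snapshot("top")[:,:,::-1];s=snapshot("side")[:,:,::-1]
im=np.zeros((560,800,3),np.uint8)
im[:400,:400]=cv2.resize(t[170:250,140:220],(400,400),interpolation=cv2.INTER_CUBIC)
im[:,400:]=cv2.resize(s[85:197,215:295],(400,560),interpolation=cv2.INTER_CUBIC)
cv2.imwrite("pics/c2.png",im)
o=bot.get_obs();print(o["tool_pos"],o["orientation"],o["q"],o["time"])
E
```

```text
[495.01245337 319.15601097 222.5697768 ] [ 2.07933194e-05 -2.48691321e-01  9.68582792e-01  4.58296307e-05] [-0.59785949  0.32981112 -0.05932384  1.74308254  0.02182263  1.06926432
  1.40896971] 1.95
```

View pics/c2.png

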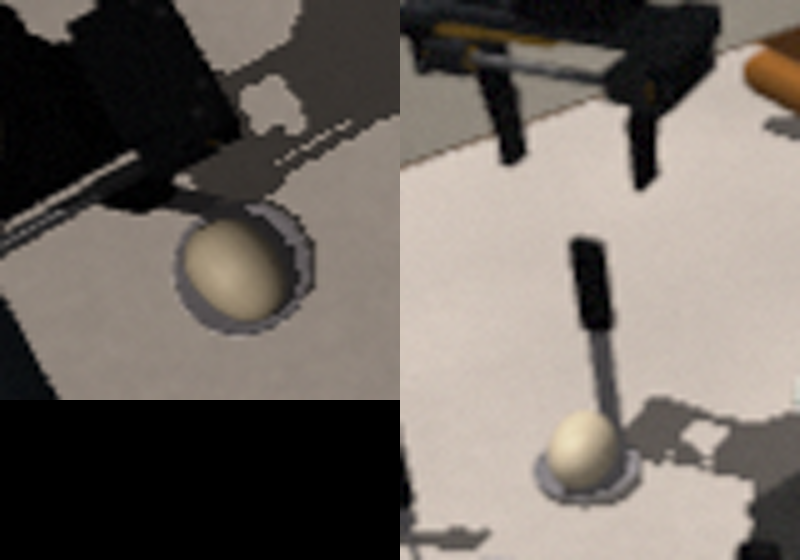

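The side crop shows the fingertips at (512,160) and (645,185) straddling the grip, whose top is at (587,240). I descend and close.

Call:
move_arm:
  gripper: [1,1,1,1,1,0.6,0.5,0.4,0.35,0.3,0.25,0.2,0.2,0.2,0.2,0.2]
  slide:
    - [0,0,3]
    - [0,0,6]
    - [0,0,8.5]
    - [0,0,9.6]
    - [0,0,9.6]
    - [0,0,9.6]
    - [0,0,9.6]
    - [0,0,9.6]
    - [0,0,9.6]
    - [0,0,9.6]
    - [0,0,9.6]
    - [0,0,9.6]
    - [0,0,9.6]
    - [0,0,9.6]
    - [0,0,9.6]
    - [0,0,9.6]
  twist: [0,0,0,0,0,0,0,0,0,0,0,0,0,0,0,0]
  newtons: 30

```text
time: 3.95
tool_pos: [495.2, 319.1, 126.5]
orientation: [0.0, -0.248, 0.969, 0.0]
ft_force: [0.3, 0.5, -0.8]
width: 0.27
gripper_force: 29.9
```

Call:
move_arm:
  gripper: [0.2,0.2,0.2,0.2,0.2,0.2,0.2,0.2,0.2,0.2,0.2,0.2,0.2,0.2,0.2,0.2,0.2,0.2,0.2,0.2]
  slide:
    - [0,0,-0.1]
    - [0,0,-0.3]
    - [0,0,-0.7]
    - [0,0,-1.3]
    - [0,0,-2.2]
    - [0,0,-3.2]
    - [0,0,-4.3]
    - [0,0,-5.5]
    - [0,0,-6.7]
    - [0,0,-7.9]
    - [0,0,-9.1]
    - [0,0,-10.3]
    - [0,0,-11.5]
    - [0,0,-12.6]
    - [0,0,-13.6]
    - [0,0,-14.5]
    - [0,0,-15.2]
    - [0,0,-15.7]
    - [0,0,-15.9]
    - [0,0,-16]
  twist: [0,0,0,0,0,0,0,0,0,0,0,0,0,0,0,0,0,0,0,0]

```text
time: 6.45
tool_pos: [495.1, 318.9, 286.4]
orientation: [-0.0, -0.248, 0.969, -0.0]
ft_force: [-0.9, -0.8, -1.8]
width: 0.276
gripper_force: 29.9
```

```bash
python3 - <<'E'
from h import *
import cv2
t=snapshot("top")[:,:,::-1];s=snapshot("side")[:,:,::-1]
im=np.zeros((560,800,3),np.uint8)
im[:400,:400]=cv2.resize(t[170:250,140:220],(400,400),interpolation=cv2.INTER_CUBIC)
im[:,400:]=cv2.resize(s[50:162,215:295],(400,560),interpolation=cv2.INTER_CUBIC)
cv2.imwrite("pics/c3.png",im)
E
```

```text
(no output)
```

View pics/c3.png

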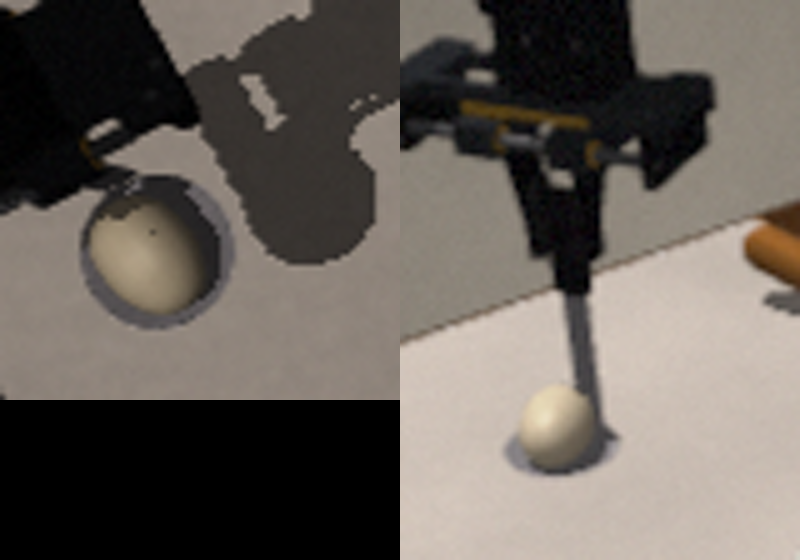

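Egg and ladle are held upright, and the egg still lies in the bowl (top crop (145,255)). I move over the empty cup, turning the ladle to yaw 0 so the lip faces -x.

Call:
move_arm:
  gripper: [0.2,0.2,0.2,0.2,0.2,0.2,0.2,0.2,0.2,0.2,0.2,0.2,0.2,0.2,0.2,0.2,0.2,0.2,0.2,0.2]
  slide:
    - [0,-0.05,0]
    - [0.04,-0.35,0]
    - [0.12,-1.08,0]
    - [0.26,-2.36,0]
    - [0.46,-4.21,0]
    - [0.73,-6.64,0]
    - [1.05,-9.57,0]
    - [1.41,-12.92,0]
    - [1.81,-16.56,0]
    - [2.23,-20.35,0]
    - [2.64,-24.14,0]
    - [3.04,-27.78,0]
    - [3.4,-31.13,0]
    - [3.72,-34.06,0]
    - [3.99,-36.49,0]
    - [4.19,-38.34,0]
    - [4.33,-39.62,0]
    - [4.41,-40.35,0]
    - [4.45,-40.65,0]
    - [4.45,-40.71,0]
  twist: [0,0.004,0.013,0.029,0.052,0.082,0.118,0.159,0.204,0.25,0.297,0.342,0.383,0.419,0.449,0.472,0.488,0.497,0.5,0.501]

```text
time: 9.05
tool_pos: [652.1, -58.6, 286.5]
orientation: [-0.0, -0.001, 1.0, 0.0]
ft_force: [0.2, 0.5, -2.0]
width: 0.274
gripper_force: 29.9
```

```bash
python3 - <<'E'
from h import *
import cv2
t=snapshot("top")[:,:,::-1];s=snapshot("side")[:,:,::-1]
im=np.zeros((560,800,3),np.uint8)
im[:400,:400]=cv2.resize(t[120:200,280:360],(400,400),interpolation=cv2.INTER_CUBIC)
im[:,400:]=cv2.resize(s[90:230,305:405],(400,560),interpolation=cv2.INTER_CUBIC)
cv2.imwrite("pics/c4.png",im)
o=bot.get_obs();print(o["tool_pos"],o["orientation"],o["q"],o["time"],o["ft_force"])
E
```

```text
[652.09555872 -58.52286871 286.53773238] [-4.09019531e-05 -1.14154339e-03  9.99999308e-01  2.82058417e-04] [-0.12493233  0.39182683  0.21120682  1.51466189 -0.08521384  1.24420064
  1.67117601] 9.15 [-0.48861726 -0.04280326 -1.45934158]
```

View pics/c4.png

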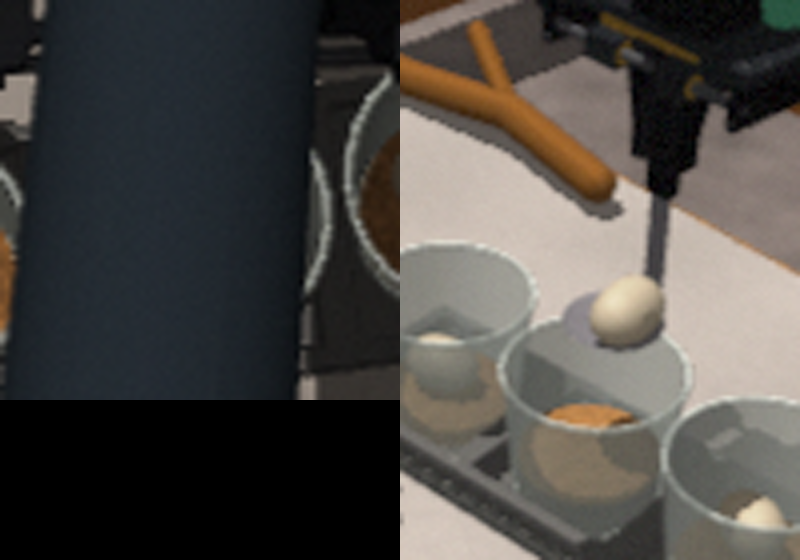

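```bash
python3 - <<'E'
from h import *
f=lambda X:((proj("side",X)-[305,90])*4+[400,0]).round(0)
print("bowl",f([612.6,-58.5,169]),"lip",f([574.6,-58.5,169]),"right",f([650.6,-58.5,169]))
print("cup mouth c",f([601,-59,130]),[f([601+70*np.cos(a),-59+70*np.sin(a),130]) for a in np.arange(0,6.2,.785)])
for z in(17,25,34,42,51):
    r=56.5+11*z/120
    e=np.array([f([601+r*np.cos(a),-59+r*np.sin(a),10+z]) for a in np.arange(0,6.28,.05)])
    print(z,"x",e[:,0].min(),e[:,0].max(),"y",e[:,1].min(),e[:,1].max())
E
```

```text
bowl [608. 321.] lip [570. 341.] right [645. 301.]
cup mouth c [594. 370.] [array([660., 333.]), array([595., 315.]), array([531., 328.]), array([500., 366.]), array([524., 409.]), array([593., 431.]), array([663., 415.]), array([690., 374.])]
17 x 513.0 662.0 y 427.0 525.0
25 x 513.0 664.0 y 419.0 518.0
34 x 512.0 666.0 y 409.0 510.0
42 x 511.0 668.0 y 401.0 503.0
51 x 510.0 670.0 y 392.0 495.0
```

The side crop matches the projected cup (mouth centre at (594,370)). The cushion's back edge at y≈403 puts its top about 40 mm above the cup's underside. I lower most of the way.

Call:
move_arm:
  gripper: [0.2,0.2,0.2,0.2,0.2,0.2,0.2,0.2,0.2,0.2,0.2,0.2,0.2,0.2,0.2,0.2,0.2,0.2,0.2,0.2]
  slide:
    - [0,0,0.1]
    - [0,0,0.3]
    - [0,0,0.8]
    - [0,0,1.4]
    - [0,0,2.1]
    - [0,0,2.8]
    - [0,0,3.5]
    - [0,0,4.2]
    - [0,0,4.9]
    - [0,0,5.6]
    - [0,0,6.3]
    - [0,0,7]
    - [0,0,7.7]
    - [0,0,8.3]
    - [0,0,8.8]
    - [0,0,9.2]
    - [0,0,9.5]
    - [0,0,9.7]
    - [0,0,9.8]
    - [0,0,9.8]
  twist: [0,0,0,0,0,0,0,0,0,0,0,0,0,0,0,0,0,0,0,0]

```text
time: 11.65
tool_pos: [652.2, -59.3, 188.6]
orientation: [0.0, -0.001, 1.0, 0.0]
ft_force: [-0.0, -0.9, -2.3]
width: 0.274
gripper_force: 29.9
```

```bash
python3 - <<'E'
from h import *
for i in range(3):
    snapshot("side");o=bot.get_obs();print(o["tool_pos"],o["ft_force"].round(2))
E
```

```text
[652.21783601 -59.31854875 188.61979459] [ 0.78 -0.22 -1.76]
[652.24451799 -59.33414145 188.64714217] [-0.18  0.36 -2.15]
[652.25351487 -59.31365097 188.67445299] [-0.69 -1.42 -2.16]
```

Call:
move_arm:
  gripper: [0.2,0.2,0.2,0.2,0.2,0.2,0.2]
  slide:
    - [0,0,0.1]
    - [0,0,0.2]
    - [0,0,0.3]
    - [0,0,0.4]
    - [0,0,0.5]
    - [0,0,0.6]
    - [0,0,0.7]
  twist: [0,0,0,0,0,0,0]

```text
time: 12.68
tool_pos: [652.2, -59.3, 181.4]
orientation: [0.0, -0.001, 1.0, 0.0]
ft_force: [0.2, 0.8, -1.8]
width: 0.273
gripper_force: 29.9
```

Call:
move_arm:
  gripper: [0.2,0.2,0.2,0.2]
  slide:
    - [0,0,0.1]
    - [0,0,0.2]
    - [0,0,0.3]
    - [0,0,0.3]
  twist: [0,0,0,0]

```text
time: 13.18
tool_pos: [652.1, -59.3, 178.4]
orientation: [-0.0, -0.001, 1.0, 0.0]
ft_force: [-1.0, -0.4, -1.0]
width: 0.272
gripper_force: 29.9
```

Call:
move_arm:
  gripper: [0.2,0.2,0.2]
  slide:
    - [0,0,0.1]
    - [0,0,0.2]
    - [0,0,0.2]
  twist: [0,0,0]

```text
time: 13.55
tool_pos: [652.4, -59.3, 176.9]
orientation: [0.0, -0.001, 1.0, 0.0]
ft_force: [0.6, 0.5, -0.1]
width: 0.274
gripper_force: 29.9
```

```bash
python3 - <<'E'
from h import *
for i in range(3):
    snapshot("side");o=bot.get_obs();print(o["tool_pos"],o["ft_force"].round(2))
E
```

```text
[652.35504129 -59.29557968 176.9072788 ] [ 0.04  0.47 -0.5 ]
[652.37402492 -59.32136923 176.87596071] [-0.27  0.37  0.79]
[652.35640499 -59.33045963 176.83411116] [ 0.46  0.18 -0.08]
```

Contact: about 2 N on the cushion at TCP z≈177, matching the prediction. The tool can't tilt, so I loosen the grip and let the ladle pivot between the pads. I move the grip in an arc about the foot's edge, first to about 20°.

Call:
move_arm:
  gripper: [0.2,0.2,0.2,0.2,0.2,0.2,0.2,0.2,0.2,0.2,0.2,0.2,0.2,0.2,0.2,0.2,0.2,0.2,0.2,0.2]
  slide:
    - [0,0,0]
    - [0,0,0]
    - [0.32,0,-0.11]
    - [0.64,0,-0.22]
    - [0.96,0,-0.33]
    - [1.29,0,-0.43]
    - [1.62,0,-0.53]
    - [1.95,0,-0.62]
    - [2.28,0,-0.71]
    - [2.62,0,-0.79]
    - [2.95,0,-0.86]
    - [3.29,0,-0.92]
    - [3.63,0,-0.97]
    - [3.98,0,-1.03]
    - [4.32,0,-1.07]
    - [4.66,0,-1.11]
    - [5,0,-1.13]
    - [5.34,0,-1.15]
    - [5.34,0,-1.15]
    - [5.34,0,-1.15]
  twist: [0,0,0,0,0,0,0,0,0,0,0,0,0,0,0,0,0,0,0,0]
  newtons: 8

```text
time: 16.2
tool_pos: [598.9, -59.3, 188.1]
orientation: [0.0, -0.001, 1.0, 0.0]
ft_force: [0.9, 0.0, -1.7]
width: 0.276
gripper_force: 8.0
```

```bash
python3 - <<'E'
from h import *
import cv2
s=snapshot("side")[:,:,::-1]
cv2.imwrite("pics/c5.png",cv2.resize(s[100:220,305:405],(500,600),interpolation=cv2.INTER_CUBIC))
o=bot.get_obs();print(o["tool_pos"],o["time"],o["ft_force"],o["torque"])
E
```

```text
[598.86113156 -59.27813947 187.99999709] 16.25 [ 1.80993143 -0.61872432 -1.84926486] [ 0.0766768  -0.3615742   0.00776281]
```

View pics/c5.png

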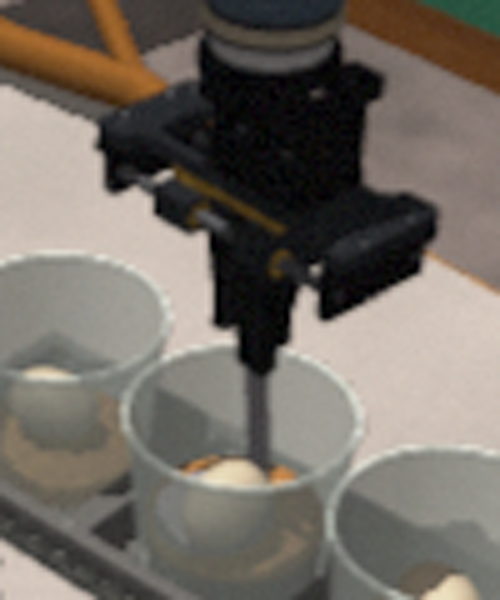

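```bash
cat >> h.py <<'E'
def inplane(u,y=-59.3,n="side"):
    c=C[n];d=c["R"].T@np.linalg.inv(c["intrinsics"])@[u[0],u[1],1];o=-c["R"].T@c["t"]
    return o+d*(y-o[1])/d[1]
E
python3 - <<'E'
from h import *
for p in[(258,372),(260,420),(261,465),(228,500)]:print(inplane((305+p[0]/5,100+p[1]/5)).round(1))
# expected for tilt th with grasp G=(598.9,207.1)
for th in np.radians([0,10,15,20,25]):
    c,s=np.cos(th),np.sin(th)
    f=lambda l:np.array([598.9+c*(l[0]-39.5)-s*(l[1]-145.5),-59.3,207.1+s*(l[0]-39.5)+c*(l[1]-145.5)])
    P=lambda l:((proj("side",f(l))-[305,100])*5).round()
    print(np.degrees(th).round(),"strap",P((39.5,100)),P((39.5,20)),"egg",P((0,28)),"foot edge",f((-21,0))[[0,2]].round(),"lip",f((-38,8))[[0,2]].round())
E
```

```text
[611.1 -59.3 155.1]
[615.9 -59.3 117. ]
[619.8 -59.3  80. ]
[592.6 -59.3  67. ]
0.0 strap [244. 371.] [237. 477.] egg [190. 495.] foot edge [538.  62.] lip [521.  70.]
10.0 strap [253. 365.] [262. 460.] egg [215. 486.] foot edge [565.  53.] lip [546.  58.]
15.0 strap [258. 361.] [275. 450.] egg [228. 480.] foot edge [578.  51.] lip [560.  54.]
20.0 strap [263. 357.] [287. 439.] egg [240. 473.] foot edge [592.  50.] lip [573.  51.]
25.0 strap [268. 352.] [299. 427.] egg [253. 465.] foot edge [606.  50.] lip [587.  50.]
```

The ladle slid about 25 mm toward -x while tilting only about 9°, because friction at the foot is too small at shallow tilt. I keep going so the lip bears on the -x wall and the tilt reaches about 22°. From there pressing down tips it further.

Call:
move_arm:
  gripper: [0.2,0.2,0.2,0.2,0.2,0.2,0.2,0.2,0.2,0.2,0.2,0.2,0.2,0.2,0.2,0.2]
  slide:
    - [0,0,0]
    - [0.3,0,0]
    - [0.6,0,0]
    - [0.9,0,-0.05]
    - [1.2,0,-0.1]
    - [1.5,0,-0.15]
    - [1.8,0,-0.2]
    - [2.1,0,-0.25]
    - [2.4,0,-0.3]
    - [2.7,0,-0.35]
    - [3,0,-0.4]
    - [3.3,0,-0.45]
    - [3.6,0,-0.5]
    - [3.9,0,-0.5]
    - [3.9,0,-0.5]
    - [3.9,0,-0.5]
  twist: [0,0,0,0,0,0,0,0,0,0,0,0,0,0,0,0]
  newtons: 6

```text
time: 18.25
tool_pos: [559.5, -59.5, 192.9]
orientation: [-0.0, -0.001, 1.0, 0.0]
ft_force: [0.6, 0.0, -2.2]
width: 0.275
gripper_force: 6.0
```

```bash
python3 - <<'E'
from h import *
import cv2
s=snapshot("side")[:,:,::-1]
cv2.imwrite("pics/c6.png",cv2.resize(s[130:230,305:405],(600,600),interpolation=cv2.INTER_CUBIC))
o=bot.get_obs();print(o["tool_pos"],o["time"],o["ft_force"],o["torque"])
E
```

```text
[559.54399202 -59.49789238 192.91987848] 18.3 [ 0.43296725  0.04273367 -3.4025482 ] [ 0.04943142 -0.01724475  0.00695419]
```

View pics/c6.png

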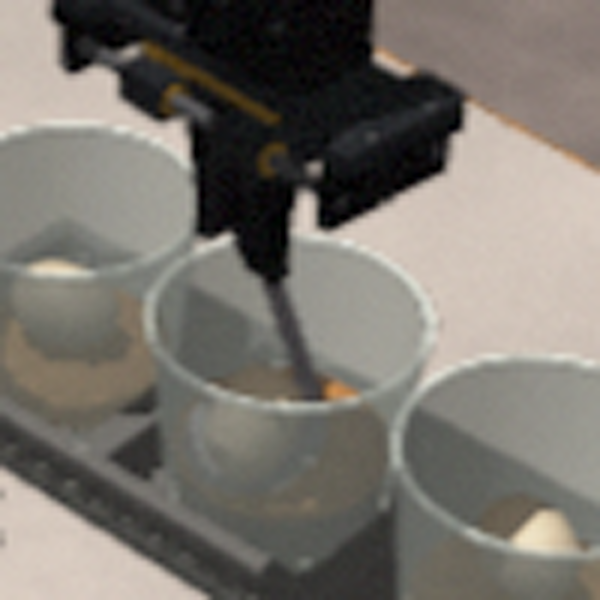

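```bash
python3 - <<'E'
from h import *
a,b,e=[inplane((305+p[0]/6,130+p[1]/6)).round(1) for p in[(270,282),(314,396),(240,440)]]
print(a,b,e,np.degrees(np.arctan2(b[0]-a[0],a[2]-b[2])))
for th in np.radians([15,20,25,30]):
    c,s=np.cos(th),np.sin(th)
    f=lambda l:np.array([559.5+c*(l[0]-39.5)-s*(l[1]-145.5),-59.3,212+s*(l[0]-39.5)+c*(l[1]-145.5)])
    P=lambda l:((proj("side",f(l))-[305,130])*6).round()
    print(np.degrees(th).round(),"strap",P((39.5,100)),P((39.5,20)),"egg",P((0,27)),"edge",f((-21,0))[[0,2]].round(),"lip",f((-38,8))[[0,2]].round(),P((-38,9)),P((0,9)))
E
```

```text
[584.  -59.3 158.9] [621.5 -59.3  67.2] [569.  -59.3  66.7] 22.241724521894117
15.0 strap [252. 277.] [275. 384.] egg [217. 423.] edge [539.  56.] lip [520.  59.] [167. 492.] [222. 446.]
20.0 strap [257. 272.] [290. 371.] egg [233. 414.] edge [552.  55.] lip [534.  56.] [187. 485.] [240. 435.]
25.0 strap [263. 266.] [305. 356.] egg [249. 404.] edge [566.  55.] lip [547.  55.] [207. 476.] [258. 422.]
30.0 strap [269. 260.] [319. 340.] egg [264. 392.] edge [580.  56.] lip [561.  54.] [227. 465.] [276. 409.]
```

The tilt is about 22°, with the egg in the bowl (crop (240,440)) and the lip at the -x wall. I firm the grip, lift 3 mm, and draw the ladle 30 mm back toward +x to make room for the egg.

Call:
move_arm:
  gripper: [0.2,0.2,0.2,0.2,0.2,0.2,0.2,0.2,0.2,0.2,0.2,0.2,0.2,0.2,0.2,0.2]
  slide:
    - [0,0,0]
    - [0,0,0]
    - [0,0,-0.1]
    - [0,0,-0.2]
    - [-0.1,0,-0.3]
    - [-0.3,0,-0.3]
    - [-0.6,0,-0.3]
    - [-0.9,0,-0.3]
    - [-1.3,0,-0.3]
    - [-1.7,0,-0.3]
    - [-2.1,0,-0.3]
    - [-2.5,0,-0.3]
    - [-2.8,0,-0.3]
    - [-3,0,-0.3]
    - [-3.1,0,-0.3]
    - [-3.1,0,-0.3]
  twist: [0,0,0,0,0,0,0,0,0,0,0,0,0,0,0,0]
  newtons: 15

```text
time: 20.3
tool_pos: [590.7, -59.4, 196.0]
orientation: [-0.0, -0.001, 1.0, 0.0]
ft_force: [0.7, -0.5, -1.7]
width: 0.276
gripper_force: 15.0
```

```bash
python3 - <<'E'
from h import *
for i in range(3):
    snapshot("side");o=bot.get_obs();print(o["tool_pos"],o["ft_force"].round(2),o["torque"].round(3))
E
```

```text
[590.67087029 -59.4002546  195.99491073] [ 0.18  0.65 -1.56] [ 0.003 -0.001  0.041]
[590.63376518 -59.38116157 196.02485055] [ 0.21 -0.76 -1.98] [-0.035  0.038 -0.007]
[590.64344374 -59.40647869 196.02647712] [ 0.04 -0.99 -2.52] [ 0.035  0.042 -0.038]
```

Call:
move_arm:
  gripper: [0.2,0.2,0.2,0.2,0.2,0.2,0.2]
  slide:
    - [0,0,0.1]
    - [0,0,0.2]
    - [0,0,0.3]
    - [0,0,0.4]
    - [0,0,0.45]
    - [0,0,0.45]
    - [0,0,0.45]
  twist: [0,0,0,0,0,0,0]

```text
time: 21.32
tool_pos: [590.8, -59.4, 191.5]
orientation: [0.0, -0.001, 1.0, 0.0]
ft_force: [-0.1, -1.0, -1.5]
width: 0.276
gripper_force: 15.0
```

```bash
python3 - <<'E'
from h import *
for i in range(3):
    snapshot("side");o=bot.get_obs();print(o["tool_pos"],o["ft_force"].round(2),o["torque"].round(3))
E
```

```text
[590.78094659 -59.4070467  191.53848206] [ 0.12  0.18 -2.33] [0.048 0.026 0.007]
[590.78181332 -59.38522477 191.54108729] [-0.05  0.01 -2.4 ] [ 0.042  0.028 -0.008]
[590.77125821 -59.37092319 191.54721053] [-1.02 -0.07 -2.19] [-0.029  0.057  0.016]
```

Call:
move_arm:
  gripper: [0.2,0.2,0.2,0.2]
  slide:
    - [0,0,0.1]
    - [0,0,0.2]
    - [0,0,0.2]
    - [0,0,0.2]
  twist: [0,0,0,0]

```text
time: 21.98
tool_pos: [590.9, -59.4, 189.7]
orientation: [0.0, -0.001, 1.0, 0.0]
ft_force: [-0.1, 0.6, -0.5]
width: 0.275
gripper_force: 15.0
```

Call:
move_arm:
  gripper: [0.2,0.2,0.2,0.2]
  slide:
    - [0,0,0.1]
    - [0,0,0.15]
    - [0,0,0.15]
    - [0,0,0.15]
  twist: [0,0,0,0]

```text
time: 22.48
tool_pos: [591.0, -59.4, 188.3]
orientation: [0.0, -0.001, 1.0, 0.0]
ft_force: [-0.6, -0.5, 2.4]
width: 0.271
gripper_force: 15.0
```

```bash
python3 - <<'E'
from h import *
for i in range(3):
    snapshot("side");o=bot.get_obs();print(o["tool_pos"],o["ft_force"].round(2),o["torque"].round(3))
E
```

```text
[590.93267048 -59.44675777 188.26549559] [-1.46  0.21  2.47] [0.044 0.129 0.006]
[590.92978749 -59.40605493 188.18984946] [-0.15  0.82  2.12] [0.038 0.132 0.016]
[590.93573242 -59.42108983 188.21351034] [-0.82  0.3   2.06] [0.047 0.147 0.027]
```

Contact is about 4 N. I ease the grip and continue the arc to about 31°.

Call:
move_arm:
  gripper: [0.2,0.2,0.2,0.2,0.2,0.2,0.2,0.2,0.2,0.2,0.2,0.2,0.2,0.2]
  slide:
    - [0,0,0]
    - [0.1,0,0]
    - [0.3,0,0]
    - [0.5,0,0.02]
    - [0.7,0,0.03]
    - [0.95,0,0.04]
    - [1.2,0,0.06]
    - [1.45,0,0.07]
    - [1.7,0,0.07]
    - [1.95,0,0.08]
    - [2.2,0,0.08]
    - [2.4,0,0.08]
    - [2.5,0,0.08]
    - [2.5,0,0.08]
  twist: [0,0,0,0,0,0,0,0,0,0,0,0,0,0]
  newtons: 8

```text
time: 24.38
tool_pos: [565.6, -59.4, 187.1]
orientation: [-0.0, -0.001, 1.0, 0.0]
ft_force: [0.8, 0.8, 2.9]
width: 0.275
gripper_force: 8.0
```

```bash
python3 - <<'E'
from h import *
import cv2
s=snapshot("side")[:,:,::-1]
cv2.imwrite("pics/c7.png",cv2.resize(s[130:230,305:405],(600,600),interpolation=cv2.INTER_CUBIC))
o=bot.get_obs();print(o["tool_pos"],o["time"],o["ft_force"],o["torque"])
E
```

```text
[565.61675556 -59.40161832 187.12369478] 24.425 [0.40442502 0.09435737 2.67538702] [ 0.05344394 -0.26004994 -0.01241217]
```

View pics/c7.png

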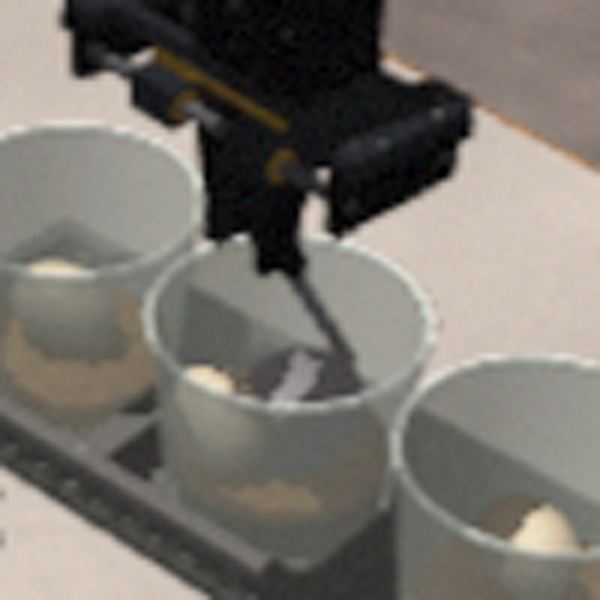

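```bash
python3 - <<'E'
from h import *
for z in(73,80):print(ray("side",(305+220/6,130+422/6),z).round(1))
a,b=[inplane((305+p[0]/6,130+p[1]/6)).round(1) for p in[(297,275),(350,358)]]
print(a,b,np.degrees(np.arctan2(b[0]-a[0],a[2]-b[2])))
P=lambda X:((proj("side",X)-[305,130])*6).round()
for th in np.radians([28,32,36,40]):
    c,s=np.cos(th),np.sin(th)
    f=lambda l:np.array([565.6+c*(l[0]-39.5)-s*(l[1]-145.5),-59.3,206.1+s*(l[0]-39.5)+c*(l[1]-145.5)])
    print(np.degrees(th).round(),"strap",P(f((39.5,100))),P(f((39.5,20))),"lip",f((-38,8))[[0,2]].round())
E
```

```text
[565.8 -47.7  73. ]
[560.  -53.6  80. ]
[602.6 -59.3 154. ] [646.6 -59.3  79.1] 30.432103156192046
28.0 strap [275. 268.] [322. 351.] lip [562.  48.]
32.0 strap [279. 263.] [333. 338.] lip [573.  48.]
36.0 strap [283. 258.] [343. 325.] lip [584.  49.]
40.0 strap [287. 252.] [354. 311.] lip [595.  51.]
```

The egg has rolled off the lip and now lies on the cushion against the -x wall, at about (565, -48). The bowl at (310,370) is empty. I firm the grip, draw the lip away toward +x, and lift.

Call:
move_arm:
  gripper: [0.2,0.2,0.2,0.2,0.2,0.2,0.2,0.2,0.2,0.2,0.2,0.2,0.2,0.2,0.2,0.2,0.2,0.2]
  slide:
    - [0,0,0]
    - [0,0,-0.1]
    - [-0.2,0,-0.2]
    - [-0.4,0,-0.2]
    - [-0.7,0,-0.2]
    - [-1,0,-0.2]
    - [-1.3,0,-0.2]
    - [-1.6,0,-0.25]
    - [-1.8,0,-0.3]
    - [-1.9,0,-0.4]
    - [-2,0,-0.6]
    - [-2,0,-0.9]
    - [-2,0,-1.3]
    - [-2,0,-1.8]
    - [-2,0,-2.3]
    - [-2,0,-2.8]
    - [-2,0,-3]
    - [-2,0,-3]
  twist: [0,0,0,0,0,0,0,0,0,0,0,0,0,0,0,0,0,0]
  newtons: 25

```text
time: 26.68
tool_pos: [585.8, -59.4, 217.4]
orientation: [0.0, -0.001, 1.0, 0.0]
ft_force: [0.1, -0.6, -1.5]
width: 0.274
gripper_force: 25.0
```

```bash
python3 - <<'E'
from h import *
import cv2
s=snapshot("side")[:,:,::-1]
cv2.imwrite("pics/c8.png",cv2.resize(s[110:230,305:405],(500,600),interpolation=cv2.INTER_CUBIC))
for i in range(3):
    o=bot.get_obs();print(o["tool_pos"],o["time"],o["ft_force"].round(2),o["torque"].round(2));snapshot("side")
E
```

```text
[585.68272449 -59.42370685 217.14946989] 26.725 [-0.15 -0.74 -1.42] [ 0.04  0.05 -0.03]
[585.60949661 -59.39544376 217.04952131] 26.775 [-0.41  0.05 -1.37] [ 0.04  0.08 -0.04]
[585.57500137 -59.38129978 216.95638423] 26.825 [ 0.86 -0.22 -1.99] [ 0.04  0.04 -0.01]
```

View pics/c8.png

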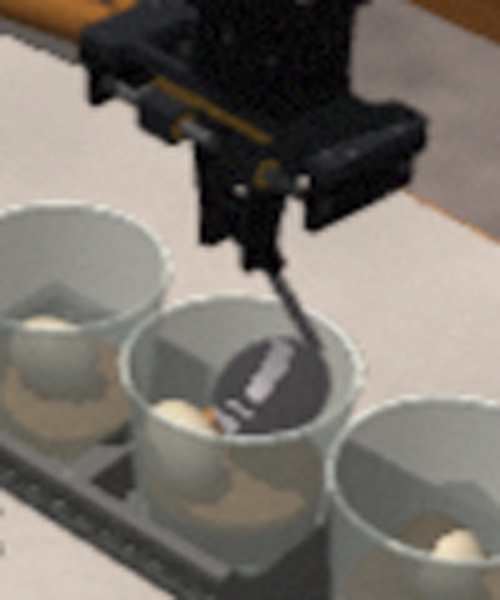

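The egg lies on the cushion at (180,450), and the ladle is empty and clear. I lift it out.

Call:
move_arm:
  gripper: [0.2,0.2,0.2,0.2,0.2,0.2,0.2,0.2,0.2,0.2,0.2,0.2,0.2,0.2]
  slide:
    - [0.2,0,-0.3]
    - [0.4,0,-0.8]
    - [0.6,0,-1.6]
    - [0.6,0,-2.6]
    - [0.6,0,-3.6]
    - [0.6,0,-4.6]
    - [0.6,0,-5.6]
    - [0.6,0,-6.6]
    - [0.6,0,-7.6]
    - [0.6,0,-8.6]
    - [0.6,0,-9.4]
    - [0.6,0,-9.9]
    - [0.6,0,-10]
    - [0.6,0,-10]
  twist: [0,0,0,0,0,0,0,0,0,0,0,0,0,0]

```text
time: 28.62
tool_pos: [579.6, -59.4, 317.0]
orientation: [-0.0, -0.001, 1.0, 0.0]
ft_force: [0.1, 0.5, -1.9]
width: 0.272
gripper_force: 25.0
```

```bash
python3 - <<'E'
from h import *
for i in range(3):
    o=bot.get_obs();print(o["tool_pos"],o["time"],o["ft_force"].round(2),o["q"].round(2));snapshot("side")
print("hemostat",ray("top",(272,232),5),ray("top",(254,254),5),ray("top",(290,215),5),"dish",ray("top",(362,243),20),"ladle4",ray("top",(313,257),9),ray("top",(302,247),150),"l2",ray("top",(217,267),9),ray("top",(168,278),9))
print([ray("top",p,10).round() for p in[(240,207),(405,187)]])
E
```

```text
[579.61110999 -59.3682229  316.95472227] 28.625 [ 0.09  0.5  -1.89] [-0.14  0.25  0.21  1.64 -0.05  1.26  1.66]
[579.5486245  -59.4102735  316.82555572] 28.675 [-0.14 -1.31 -2.41] [-0.14  0.25  0.21  1.64 -0.05  1.26  1.66]
[579.52639877 -59.39285171 316.78415401] 28.725 [ 0.07  0.05 -1.92] [-0.14  0.25  0.21  1.64 -0.05  1.26  1.66]
hemostat [431.7592861   71.81646823   5.        ] [372.19281576 122.3307137    5.        ] [477.81147241  21.21833536   5.        ] dish [ 396.37932928 -174.67845247   20.        ] ladle4 [360.74965868 -40.18564047   9.        ] [390.51752708 -14.45511251 150.        ] l2 [338.8676393  223.77804391   9.        ] [311.66597889 358.30342424   9.        ]
[array([503., 159.,  10.]), array([ 549., -299.,   10.])]
```

The ladle is clear of the cup. I carry it to the free spot near (480, 300), where it stood before.

Call:
move_arm:
  gripper: [0.2,0.2,0.2,0.2,0.2,0.2,0.2,0.2,0.2,0.2,0.2,0.2,0.2,0.2,0.2,0.2]
  slide:
    - [0.2,0.5,0]
    - [0.7,1.8,0]
    - [1.6,4,0]
    - [2.8,6.7,0]
    - [4.1,10,0]
    - [5.5,13.3,0]
    - [7,16.7,0]
    - [8.4,20,0]
    - [9.7,23.3,0]
    - [11.1,26.6,0]
    - [12.4,29.8,0]
    - [13.5,32.5,0]
    - [14.3,34.3,0]
    - [14.8,35.5,0]
    - [15,35.9,0]
    - [15,35.9,0]
  twist: [0,0,0,0,0,0,0,0,0,0,0,0,0,0,0,0]

```text
time: 30.78
tool_pos: [429.4, 299.1, 317.2]
orientation: [0.0, -0.0, 1.0, -0.0]
ft_force: [0.5, 0.5, -1.8]
width: 0.273
gripper_force: 25.0
```

Call:
move_arm:
  gripper: [0.2,0.2,0.2,0.2,0.2,0.2,0.2,0.2,0.2,0.2,0.2,0.2,0.2,0.2]
  slide:
    - [0,0,0.5]
    - [0,0,1.5]
    - [0,0,3]
    - [0,0,4.5]
    - [0,0,6]
    - [0,0,7.5]
    - [0,0,9]
    - [0,0,10.5]
    - [0,0,12]
    - [0,0,13.5]
    - [0,0,14.7]
    - [0,0,15.4]
    - [0,0,15.6]
    - [0,0,15.6]
  twist: [0,0,0,0,0,0,0,0,0,0,0,0,0,0]

```text
time: 32.52
tool_pos: [429.5, 299.6, 161.4]
orientation: [0.0, -0.001, 1.0, 0.0]
ft_force: [0.2, 0.7, -1.5]
width: 0.275
gripper_force: 25.0
```

```bash
python3 - <<'E'
from h import *
for i in range(3):
    o=bot.get_obs();print(o["tool_pos"],o["time"],o["ft_force"].round(2),o["torque"].round(2));snapshot("side")
E
```

```text
[429.49766734 299.58414934 161.44617603] 32.525 [ 0.24  0.71 -1.47] [0.02 0.08 0.  ]
[429.6130054  299.6299682  161.63977819] 32.575 [ 0.96  0.11 -0.89] [ 0.02  0.05 -0.02]
[429.59368549 299.68651278 161.71755843] 32.625 [ 0.33  0.53 -1.44] [0.01 0.06 0.02]
```

Call:
move_arm:
  gripper: [0.2,0.2,0.2,0.2,0.2,0.2,0.2,0.2,0.2]
  slide:
    - [0,0,0.2]
    - [0,0,0.4]
    - [0,0,0.6]
    - [0,0,0.8]
    - [0,0,1]
    - [0,0,1.2]
    - [0,0,1.4]
    - [0,0,1.6]
    - [0,0,1.6]
  twist: [0,0,0,0,0,0,0,0,0]
  newtons: 12

```text
time: 33.8
tool_pos: [429.2, 299.3, 145.1]
orientation: [-0.0, -0.001, 1.0, -0.0]
ft_force: [0.3, 0.6, -1.9]
width: 0.276
gripper_force: 12.0
```

Call:
move_arm:
  gripper: [0.2,0.2,0.2,0.2,0.2]
  slide:
    - [0,0,0.1]
    - [0,0,0.2]
    - [0,0,0.3]
    - [0,0,0.4]
    - [0,0,0.4]
  twist: [0,0,0,0,0]

```text
time: 34.42
tool_pos: [429.3, 299.4, 141.2]
orientation: [-0.0, -0.001, 1.0, -0.0]
ft_force: [0.7, 0.1, -1.5]
width: 0.273
gripper_force: 12.0
```

Call:
move_arm:
  gripper: [0.2,0.2,0.2,0.2]
  slide:
    - [0,0,0.1]
    - [0,0,0.2]
    - [0,0,0.25]
    - [0,0,0.25]
  twist: [0,0,0,0]

```text
time: 34.92
tool_pos: [429.3, 299.4, 138.7]
orientation: [-0.0, -0.001, 1.0, -0.0]
ft_force: [0.9, -0.1, -1.3]
width: 0.276
gripper_force: 12.0
```

Call:
move_arm:
  gripper: [0.2,0.2,0.2,0.2]
  slide:
    - [0,0,0.1]
    - [0,0,0.15]
    - [0,0,0.15]
    - [0,0,0.15]
  twist: [0,0,0,0]

```text
time: 35.42
tool_pos: [429.6, 299.6, 137.9]
orientation: [0.0, -0.001, 1.0, 0.0]
ft_force: [0.1, -1.4, 6.4]
width: 0.276
gripper_force: 12.0
```

Lip contact came at the predicted height. I run the reverse arc toward +x to bring the ladle upright.

Call:
move_arm:
  gripper: [0.2,0.2,0.2,0.2,0.2,0.2,0.2,0.2,0.2,0.2,0.2,0.2,0.2,0.2,0.2,0.2]
  slide:
    - [0,0,0]
    - [-0.3,0,0]
    - [-0.8,0,0]
    - [-1.4,0,0]
    - [-2,0,0]
    - [-2.6,0,0]
    - [-3.2,0,0.02]
    - [-3.8,0,0.03]
    - [-4.4,0,0.07]
    - [-5.1,0,0.14]
    - [-5.8,0,0.25]
    - [-6.5,0,0.38]
    - [-7.1,0,0.52]
    - [-7.6,0,0.68]
    - [-7.8,0,0.74]
    - [-7.8,0,0.74]
  twist: [0,0,0,0,0,0,0,0,0,0,0,0,0,0,0,0]
  newtons: 8

```text
time: 37.42
tool_pos: [507.7, 299.4, 129.8]
orientation: [0.0, -0.001, 1.0, 0.0]
ft_force: [-0.8, -0.6, -0.7]
width: 0.278
gripper_force: 8.0
```

```bash
python3 - <<'E'
from h import *
import cv2
s=snapshot("side")[:,:,::-1];cv2.imwrite("pics/c9.png",s);cv2.imwrite("pics/c9t.png",snapshot("top")[:,:,::-1])
o=bot.get_obs();print(o["tool_pos"],o["time"],o["ft_force"].round(2),o["torque"].round(2))
P=lambda X:proj("side",X).round(1)
G=o["tool_pos"]+[0,0,19]
for th in np.radians([0,5,10,20,30]):
    c,sn=np.cos(th),np.sin(th)
    f=lambda l:np.array([G[0]+c*(l[0]-39.5)-sn*(l[1]-145.5),G[1],G[2]+sn*(l[0]-39.5)+c*(l[1]-145.5)])
    print(np.degrees(th).round(),"strap",P(f((39.5,95))),P(f((39.5,12))),"bowl",P(f((0,9))),"foot",f((-21,0))[[0,2]].round(1))
g=cv2.cvtColor(s,cv2.COLOR_BGR2GRAY)
x,y=P([G[0],G[1],0]).astype(int)
# dark strap centre per row
for r in range(y-34,y+6,3):
    w=g[r,x-45:x+25];print(r,"".join("%4d"%v for v in w[::2]))
print(x,y)
E
```

```text
[507.56413526 299.432235   129.88867457] 37.525 [-0.04 -0.67 -0.59] [-0.1  -0.09  0.  ]
0.0 strap [260.7 152.5] [263.1 172. ] bowl [253.9 177. ] foot [447.1   3.4]
5.0 strap [261.7 152. ] [265.8 170.7] bowl [256.9 176.4] foot [460.   -1.3]
10.0 strap [262.8 151.4] [268.4 169.1] bowl [259.8 175.4] foot [473.2  -4.9]
20.0 strap [264.8 150. ] [273.4 165.4] bowl [265.5 172.9] foot [500.5  -8.5]
30.0 strap [266.6 148.2] [277.9 161. ] bowl [271.  169.4] foot [527.9  -7.4]
141  198 198 195 193 195 199 198 198 196 195 196 195 195 193 193 192 196 193 100  17  17   9  10  12 139 190 191 190 190 192 192 191 190 191 190
144  199 198 200 197 199 199 198 198 198 196 197 195 194 196 195 196 194 192 186 165 123  12   6  10 114 190 190 192 192 191 192 190 191 192 191
147  199 199 200 201 201 199 197 199 200 195 196 195 194 194 193 192 192 193 195 189 155  13   9  34 191 191 190 192 190 191 192 191 192 192 193
150  201 199 200 202 201 200 198 199 198 196 194 193 193 192 192 193 192 189 189 191 193 132  10   9 173 189 189 190 192 191 193 192 193 193 193
153  202 202 200 199 201 199 199 197 195 195 193 
[... 708 characters left out ...]
 197 197 196 196 198 196 197 195 196 193 196 198 197 195 133  89  85  66  85  91 137 184 194 134  90  91  90 170
171  193 191 192 195 195 196 195 193 194 196 198 198 195 195 194 194 195 171 157 166 180 177 168 135  70  81 114 117  89  91  90  90  93  92  90
174  197 194 195 194 195 197 198 198 195 196 198 197 197 194 198 175 136 140 149 148 165 162 153 153 144 116  92  91  89  90  91  90  90  92  93
177  193 194 195 196 196 196 196 196 196 197 199 197 196 198 198 134 140 138 145 148 151 150 153 154 150 106  90  89 138  93  91  91  93  91  91
180  192 193 194 195 199 198 197 197 196 199 199 199 198 199 197 164 139 145 145 144 147 136 145 122  97 138 195 198 188 142  93  89  94  93  93
263 175
```

Image measurement gives about 4° of tilt left. I finish the arc and press lightly so the foot settles flat.

Call:
move_arm:
  gripper: [0.2,0.2,0.2,0.2,0.2,0.2,0.2,0.2]
  slide:
    - [-0.3,0,0.08]
    - [-0.6,0,0.18]
    - [-0.9,0,0.28]
    - [-1.1,0,0.36]
    - [-1.1,0,0.42]
    - [-1.1,0,0.46]
    - [-1.1,0,0.46]
    - [-1.1,0,0.46]
  twist: [0,0,0,0,0,0,0,0]

```text
time: 38.52
tool_pos: [519.1, 299.6, 125.8]
orientation: [0.001, -0.001, 1.0, 0.0]
ft_force: [1.7, -1.2, 3.6]
width: 0.275
gripper_force: 8.0
```

```bash
cat > look.py <<'E'
from h import *
import cv2
s=snapshot("side");g=cv2.cvtColor(s,cv2.COLOR_RGB2GRAY)
o=bot.get_obs();print(o["tool_pos"],o["time"],o["ft_force"].round(2))
P=lambda X:proj("side",X).round(1)
G=o["tool_pos"]+[0,0,19]
for th in np.radians([-5,0,5]):
    c,sn=np.cos(th),np.sin(th)
    f=lambda l:np.array([G[0]+c*(l[0]-39.5)-sn*(l[1]-145.5),G[1],G[2]+sn*(l[0]-39.5)+c*(l[1]-145.5)])
    print(np.degrees(th).round(),"strap",P(f((39.5,95))),P(f((39.5,12))),"bowl",P(f((0,9))))
for r in range(145,178,2):
    d=np.clip(192-g[r,250:285].astype(float),0,None);d[d<40]=0
    k=np.argmax(d>0);e=k
    while e<34 and d[e]>0:e+=1
    print(r,250+k,250+e-1,round(250+(d[k:e]*np.arange(k,e)).sum()/max(d[k:e].sum(),1),1))
E
python3 look.py
```

```text
[519.0697802  299.55505288 125.81857052] 38.575 [ 1.83 -1.12  3.97]
-5.0 strap [262.5 152.7] [263.2 172.8] bowl [253.8 177.1]
0.0 strap [263.6 152.3] [265.9 171.7] bowl [256.7 176.7]
5.0 strap [264.6 151.8] [268.5 170.4] bowl [259.7 176. ]
145 261 269 264.9
147 261 267 264.0
149 261 267 264.2
151 263 267 264.8
153 263 266 264.6
155 264 266 264.9
157 264 266 265.1
159 264 267 265.4
161 264 267 265.5
163 265 267 265.9
165 265 277 270.6
167 262 273 267.3
169 265 271 268.0
171 265 283 274.5
173 250 256 253.0
175 250 257 253.3
177 250 261 255.1
```

The ladle is upright to about 1° with its foot pressed flat. I release and rise.

Call:
move_arm:
  gripper: [0.25,0.25,0.35,0.45,0.6,0.8,1,1,1,1,1]
  slide:
    - [0,0,-0.05]
    - [0,0,-0.05]
    - [0,0,-0.05]
    - [0,0,-0.05]
    - [0,0,-0.05]
    - [0,0,-0.05]
    - [0,0,-0.05]
    - [0,0,-0.05]
    - [0,0,-0.05]
    - [0,0,-0.05]
    - [0,0,-0.05]
  twist: [0,0,0,0,0,0,0,0,0,0,0]
  newtons: 3

```text
time: 39.95
tool_pos: [518.3, 299.6, 125.7]
orientation: [-0.0, -0.001, 1.0, 0.0]
ft_force: [0.1, 0.7, 0.1]
width: 0.995
gripper_force: 0.0
```

Call:
move_arm:
  gripper: [1,1,1,1,1,1,1,1,1,1,1,1]
  slide:
    - [0,0,-0.5]
    - [0,0,-1.5]
    - [0,0,-3]
    - [0,0,-4.5]
    - [0,0,-6.5]
    - [0,0,-8.5]
    - [0,0,-10.5]
    - [0,0,-12.5]
    - [0,0,-14]
    - [0,0,-15]
    - [0,0,-15]
    - [0,0,-15]
  twist: [0,0,0,0,0,0,0,0,0,0,0,0]

```text
time: 41.45
tool_pos: [517.9, 299.3, 275.0]
orientation: [-0.001, -0.001, 1.0, -0.0]
ft_force: [0.7, 0.0, 0.3]
width: 1.001
gripper_force: 0.0
```

```bash
python3 look.py | grep -v strap; python3 - <<'E'
from h import *
import cv2
print(proj("side",[519,299.5,170]),proj("side",[519,299.5,100]))
s=snapshot("side");a=cv2.imread("pics/side0.png")[:,:,::-1]
# egg check: cream pixels in the middle cup, front-left
hsv=cv2.cvtColor(s[175:222,328:380],cv2.COLOR_RGB2HSV)
b=cv2.imread("pics/c9.png")[:,:,::-1]
d=cv2.absdiff(s,b).max(2)[170:260,285:430]
print("cup area change since egg left:",(d>40).sum(),"mid cup vs start:",[(cv2.absdiff(s,a).max(2)[y:y+50,x:x+40]>40).sum() for x,y in((292,150),(332,172),(375,195))])
t=snapshot("top")[120:215,225:410];t0=cv2.imread("pics/top0.png")[120:215,225:410,::-1]
m=cv2.absdiff(t,t0).max(2)>40;ys,xs=np.nonzero(m);print(m.sum(),xs.mean()+225 if m.sum() else 0,ys.mean()+120 if m.sum() else 0)
E
```

```text
[517.92283547 299.22698798 274.83646079] 41.5 [-0.58 -0.37 -0.81]
145 261 267 263.8
147 261 267 264.0
149 261 267 264.3
151 263 267 264.9
153 263 266 264.6
155 264 266 265.0
157 264 266 265.1
159 264 267 265.4
161 265 267 265.8
163 265 267 265.9
165 265 267 266.0
167 265 267 266.1
169 265 268 266.5
171 265 268 266.6
173 250 256 253.0
175 250 257 253.2
177 250 268 258.8
[261.29415252 133.16943424] [263.39117015 150.91665604]
cup area change since egg left: 411 mid cup vs start: [np.int64(124), np.int64(62), np.int64(0)]
2000 272.4695 179.9335
```

```bash
python3 - <<'E'
from h import *
import cv2
t=snapshot("top");h=cv2.cvtColor(t,cv2.COLOR_RGB2HSV)
m=((h[...,1]>25)&(h[...,1]<95)&(h[...,2]>105)&(h[...,0]<30)).astype(np.uint8)
m=cv2.morphologyEx(m,cv2.MORPH_OPEN,np.ones((3,3)));n,l,st,ce=cv2.connectedComponentsWithStats(m)
for i in range(1,n):
    if st[i,4]>60 and 220<ce[i,0]<410 and 110<ce[i,1]<220:print(ce[i].round(1),st[i],ray("top",ce[i],73).round(1))
b=lambda im:cv2.HoughCircles(cv2.cvtColor(im,cv2.COLOR_RGB2GRAY)[110:215,225:410],cv2.HOUGH_GRADIENT,1,40,param1=80,param2=20,minRadius=24,maxRadius=32)
print(b(t));print(b(cv2.imread("pics/top0.png")[:,:,::-1].copy()))
E
```

```text
[335.1 209.9] [     8     36    589    364 130745] [ 485.  -101.2   73. ]
[368.9 156. ] [359 149  21  16 257] [ 626.2 -194.    73. ]
[261.9 172.5] [255 168  14  12 118] [587.9  90.1  73. ]
[311.5 178.9] [302 172  20  15 242] [568.2 -40.9  73. ]
[[[151.5  44.5  25.8]
  [ 96.5  56.5  31.4]
  [ 34.5  60.5  28. ]]]
[[[ 92.5  52.5  25.8]
  [151.5  45.5  27. ]
  [ 33.5  60.5  25.8]]]
```

The egg is at rest at about (568, -41), about 38 mm from the cup's axis. The ladle stands upright and the gripper is clear, so I hand in.

```bash
python3 -c "
from workcell import bot
print(bot.close_job())"
```

```text
the job is handed in; nothing more can be done
None
```

The job is handed in (no verdict came back): the egg lies on the cushion of the middle cup, about 38 mm from its axis against a 45 mm limit, and the empty ladle stands upright on the ledge near (479, 299), about 18 mm from its start and turned by 0.5 rad.

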